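Offer a rubber foot up to an upside-down media box, over the router

ROBOT

A 6-joint arm with a two-finger parallel gripper is mounted at the origin on the work surface. World frame = base frame: x ahead of the robot, y to its left, z up, the work surface at z = 0. Lengths are in m, angles in rad, forces in N, time in s.
With the tool pointing down it reaches from about 0.3 to 0.95 m from the base axis. Payload 3.1 kg.
Tool frame: the origin (TCP) lies between the finger pads; the fingertips stand 11 mm ahead of it and the grasp point (between the pads) lies 8 mm behind it; x points along the fingers, z is the direction in which the jaws open and shut, and the axes are right-handed (so a half turn about x gives the same grasp; the last joint's range is limited). The gripper opens to 85 mm and grips with 20 to 120 N. Pads are 22 mm wide; open, the fingers measure 114 mm over their backs; the gripper's body (76 mm by 85 mm) begins 54 mm behind the grasp point. The pads swing forward as they close: fully open they stand 13 mm farther back than shut.
Start: joints at [-1.408, 0.308, 1.634, -0, 1.2, -0.07], TCP at [0.144, -0.608, 0.242] pointing down, gripper open.
Joint ranges: [-3.06, 3.06], [-0.79, 1.96], [0.05, 2.63], [-1.19, 4.34], [0.05, 2.64], [-2.94, 2.94]. Speed limits (rad/s): [2.79, 2.79, 3.14, 3.14, 3.14, 3.14].

INTERFACE

Orientations are given as a unit quaternion [w, x, y, z].
In Python, from cell import r gives the robot as it stands.
- The arm moves only by the tool send_rows, never from a script. Its argument "increments" is text: rows parted by semicolons, each of 5 numbers parted by spaces: the closure, from 0 (fully open) to 1 (shut), then the shift along the tool's x, y, z in m, then the turn about the tool's x in degrees. A call has exactly 5 rows; each row is the pose to reach, as a shift and turn from the pose commanded when the call began, along the tool's axes at that moment; what a row does not reach only later rows make up. A row lasts 1/12 s, in which the tool goes at most 41.7 mm and 7.16 degrees, less where a joint would pass 70% of its speed; a pose out of reach is approached as far as the arm can. A call with a gripper value outside its range is refused whole. The fingers move at their own pace and stop on an object; "newtons" is the grip in N (left out, the last holds). Time passes only in rows, so rows that repeat a pose let the fingers close, or fill a call up. It gives the time, the measured TCP pose, the force and the opening at its end, in the units of the state.
- r.observe(): the state, without advancing time (a new reading comes with each control period).
- r.capture(name): name is "side" or "top" or "wrist"; returns a dict with "frame" (420x560x3 uint8, red, green, blue), "fx", "fy", "cx", "cy" (pixels), "R" (3x3) and "t" (3): a world point X has camera coordinates R X + t. Camera axes: x right, y down, z forward; pixel columns grow to the right and rows downward; lengths in m; the calibration is good to about 2 mm. A picture is of the moment at which its call begins. There is no depth.
- r.finish_job(): hands the job in, once; it reports no verdict.
The state is a dict: "time_s": time; "qpos": joint angles; "joint_vel": joint speeds; "joint_torque": joint torques, N m; "tcp_pos": TCP position; "ee_rot": TCP orientation; "wrist_force": force on the tool from outside, world axes, zero at the start; "ft_torque": the same for the moment, N m; "opening": opening from 0.0 (shut) to 1.0 (fully open).
Only numpy, scipy, OpenCV 4.12 (cv2) and the standard library are available. Lean on these libraries where they do the work, as an engineer would, in place of code of your own. Each camera call takes 0.05 s, during which the arm holds its last target.

TASK

The white media box lying upside down on the desk has lost one of its rubber feet: take the long rubber foot (the one that matches the feet still on the box) out of the compartment tray, carry it over the top of the standing black router, and hold it level, lengthwise in line with the empty recess and centred over it, with about 1 cm of air under it so that I can peel off its backing film. It must not touch the box at any time; finish while still holding it there, motionless, and leave the two other feet in the tray and do not push the box, router, figurine, plant or mug.

Things in the scene. Friction and masses are not known exactly. Their poses are not given: they have to be found in the camera images.
- tray: white plastic open tray, fixed to the desk, 215 x 110 x 28 mm high, walls and dividers 4 mm thick, floor 4 mm thick; three equal compartments in a row along its x axis (each about 66 mm along x and 102 mm along y inside). Origin at the centre of its underside, on the desk. It stands either left or right of the router, and the box on the other side.
- long_foot_mid (a point): centre (half-way up) of the long rubber foot, a loose dark rubber block 40 mm (its x axis) x 20 mm (its y axis) x 22 mm high (z), about 30 g, lying flat in one of the tray's compartments (which one varies), its length turned up to 0.3 rad from the tray's x axis. The backing film is on its underside. No reading while it is held.
- round_foot_mid (a point): centre of a loose round rubber foot, 32 mm in diameter, 22 mm high, in another compartment: leave it there
- square_foot_mid (a point): centre of a loose square rubber foot, 28 x 28 x 22 mm high, in another compartment: leave it there
- recess (a point): centre of the mouth of the empty recess in the box, level with the box's upward face, 45 mm above the desk. The recess is 44 mm long along this frame's x, 24 mm along its y, 3 mm deep; z up.
- box: loose white plastic media box lying upside down, 190 (x) x 140 (y) x 45 mm high, 0.6 to 1.3 kg, turned any way round; origin under its centre, on the desk. The empty recess is centred at x +60, y +42 mm; fitted long feet, lengthwise along x, stand 19 mm above its upward face at (+60, -42), (-60, +42) and (-60, -42) mm.
- router_top (a point): centre of the top of the black router, 152 mm above the desk. The loose upright router is 190 mm long along its x axis (roughly world x) and 40 mm thick along y, its foot plate 160 x 88 mm. It stands between the tray and the box.
- figurine_mid (a point): middle (75 mm up) of a white astronaut figurine 150 mm tall, about 75 mm wide, standing loose beyond the router
- plant_mid (a point): middle (45 mm up) of a pink plant pot 108 mm in diameter, 90 mm high, with leaves up to about 200 mm above the desk, standing loose at the far right
- mug_mid (a point): middle (45 mm up) of a white mug 80 mm in diameter, 90 mm high, standing loose at the far left
Things that resemble listed ones, but are neither listed nor needed, are in the scene too. What is shaped like the part that bears round_foot_mid but green or pink is not meant.

How it is judged:
By the outcome, as a careful person would: the job done as asked, in the order asked, and still so for the second after the job is handed in, while the arm keeps its last pose, push and grip.
It also fails if it takes over 51 s, if anything falls off the work surface, if the arm or the gripper's body presses on something with over 40 N, if the wrist force passes 120 N, or if a joint passes its speed limit or range.

## Working session

There is one attempt and no reset: what is moved stays moved. The work goes in short steps, Python scripts to look and compute and a tool call to move; the robot and the scene stay as the last step left them, time stands still between calls to the robot, and variables do not carry over. Pictures are saved under pics/ and viewed, and the job is handed in when it is done.

Besides the shell and the picture viewer there is one more tool, called after ">>>" as a command line: name --argument value ..., lists and objects as JSON in quotes. send_rows: Moves the arm, as the interface text tells. Its arguments: {"type":"object","properties":{"increments":{"type":"string"},"newtons":{"type":"number"}},"required":["increments"]}

```bash
ls; mkdir -p pics
python3 - <<'E'
from cell import r
import cv2,pickle,numpy as np
d={}
for n in ("side","top","wrist"):
    c=r.capture(n); d[n]=c
    cv2.imwrite(f"pics/{n}0.png",cv2.cvtColor(c["frame"],cv2.COLOR_RGB2BGR))
    print(n,c["fx"],c["cx"],c["cy"],np.round(-np.array(c["R"]).T@c["t"],3),np.round(c["R"],3).tolist())
pickle.dump(d,open("c0.pkl","wb"))
print(r.observe())
E
```

```text
pics
side 502.6116947225613 272.5278771330877 203.56904823094786 [0.333 0.896 0.977] [[-0.955, -0.296, -0.006], [-0.2, 0.658, -0.726], [0.219, -0.692, -0.688]]
top 477.50533947832025 281.00802550490147 213.5701903352704 [ 0.354 -0.012  1.703] [[0.012, -1.0, -0.016], [-0.986, -0.009, -0.168], [0.168, 0.018, -0.986]]
wrist 362.4452694384624 280.049197714993 209.07003098357535 [ 0.211 -0.592  0.373] [[0.231, -0.973, -0.001], [-0.937, -0.223, 0.269], [-0.262, -0.061, -0.963]]
{'time_s': 0.15, 'qpos': array([-1.40771131e+00,  3.08813285e-01,  1.63488052e+00, -3.28065879e-05,
        1.19970099e+00, -6.97552818e-02]), 'joint_vel': array([ 8.17925389e-04, -2.92618842e-03, -4.60524225e-03, -5.20745000e-05,
       -4.93768930e-04,  7.77462638e-04]), 'joint_torque': array([-6.12182557e-04, -4.15803552e+01, -2.77147043e+01, -1.62761089e-04,
        6.04073197e-03, -6.19252148e-06]), 'tcp_pos': array([ 0.14404356, -0.60753735,  0.24131221]), 'ee_rot': array([ 0.55421814,  0.4389543 ,  0.55517481, -0.43811222]), 'wrist_force': array([0.74243196, 0.50639033, 0.07227659]), 'ft_torque': array([-0.01325512, -0.02843679,  0.03805914]), 'opening': 0.9998357036385496}
```

View pics/side0.png

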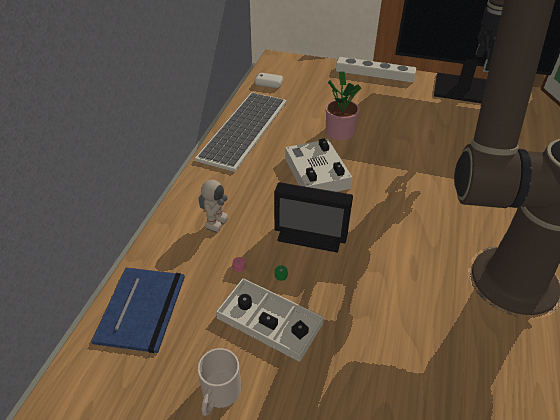

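View pics/top0.png

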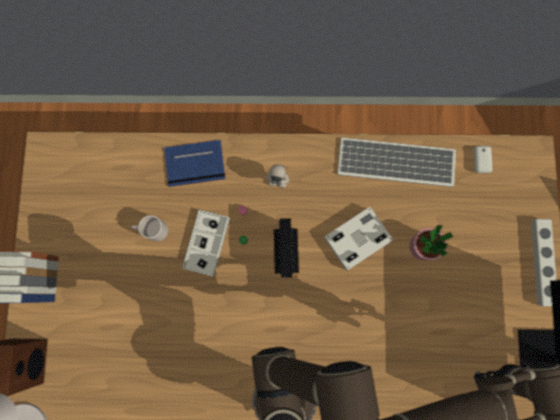

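View pics/wrist0.png

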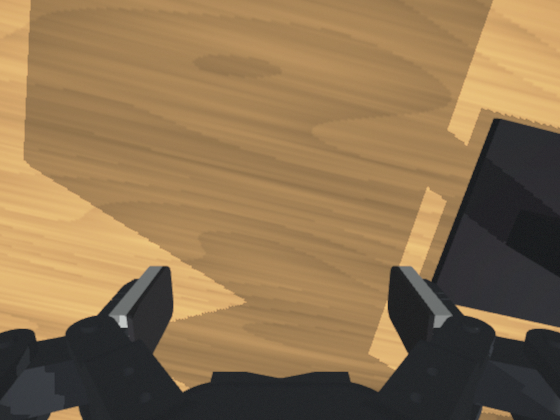

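The tray is on the left (top view about (206,242)), the box on the right (358,239) and the router between them (286,248). The figurine is at (278,176). I'll zoom in for the details.

Run:
```python
import cv2
def z(n,x0,y0,x1,y1,f,o):
    i=cv2.imread(f"pics/{n}0.png")[y0:y1,x0:x1]
    cv2.imwrite(f"pics/{o}.png",cv2.resize(i,None,fx=f,fy=f,interpolation=cv2.INTER_CUBIC))
z("top",170,195,250,285,6,"zt_tray"); z("top",310,195,410,285,6,"zt_box")
z("side",210,270,340,370,6,"zs_tray"); z("side",275,125,365,205,7,"zs_box")
```

```text
(no output)
```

View pics/zt_tray.png

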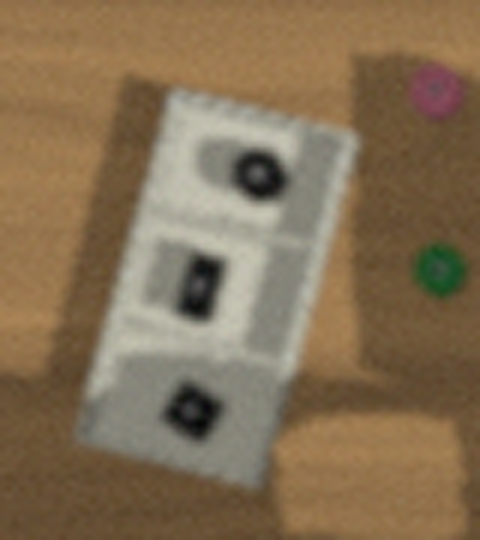

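View pics/zt_box.png

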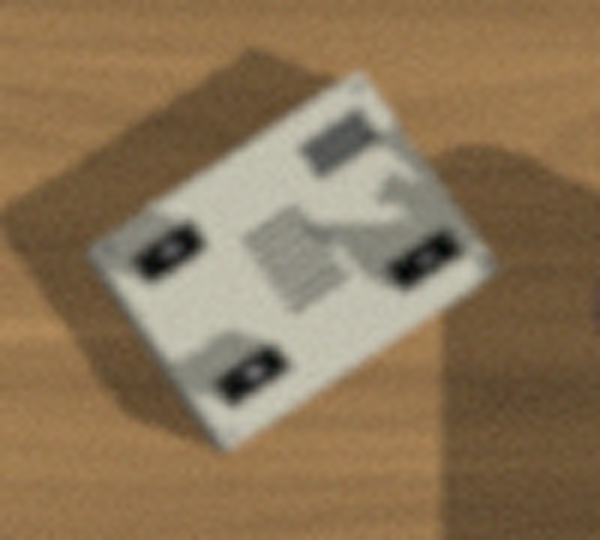

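View pics/zs_tray.png

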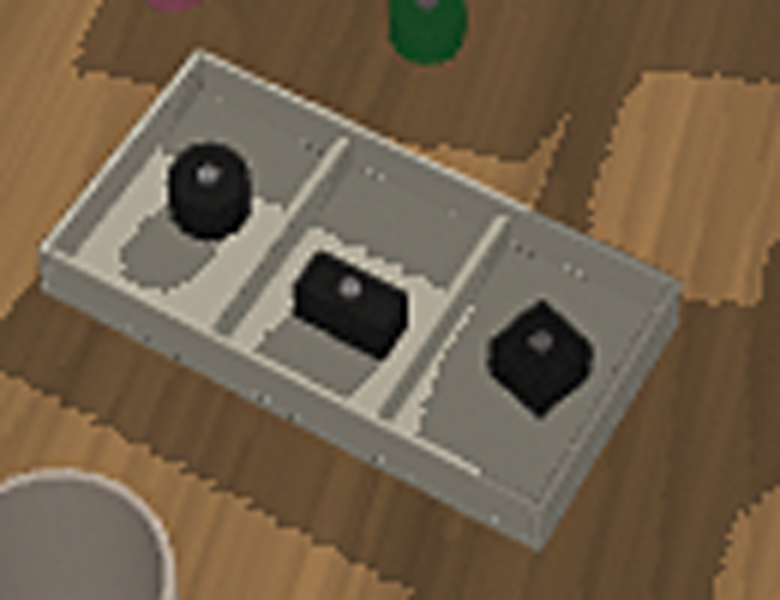

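View pics/zs_box.png

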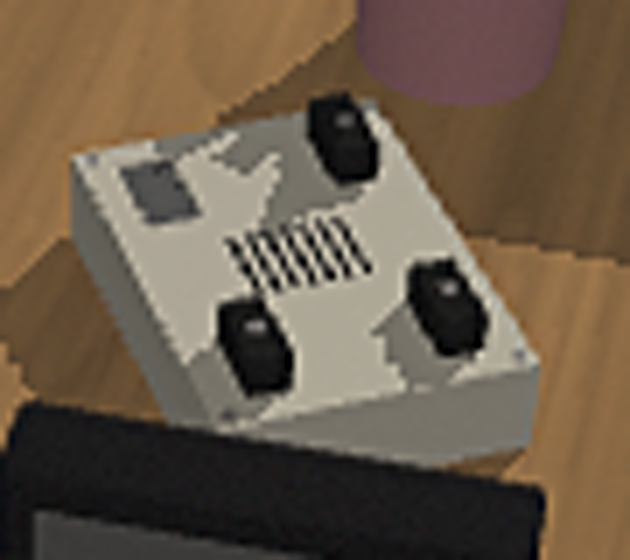

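```bash
cat > h.py <<'E'
import numpy as np,pickle
from scipy.optimize import least_squares
d=pickle.load(open('c0.pkl','rb'))
def proj(c,X):
    p=np.atleast_2d(X)@np.array(c['R']).T+c['t']; return np.c_[c['fx']*p[:,0]/p[:,2]+c['cx'],c['fy']*p[:,1]/p[:,2]+c['cy']]
def plane(c,uv,z):
    uv=np.atleast_2d(uv); R=np.array(c['R']);o=-R.T@c['t']
    v=np.c_[(uv[:,0]-c['cx'])/c['fx'],(uv[:,1]-c['cy'])/c['fy'],np.ones(len(uv))]@R
    return o+v*((z-o[2])/v[:,2])[:,None]
def unz(p,x0,y0,f): return (np.array(p,float)+.5)/f-.5+[x0,y0]
def pose(p,L): # L local Nx3
    c,s=np.cos(p[2]),np.sin(p[2]); return np.c_[p[0]+c*L[:,0]-s*L[:,1],p[1]+s*L[:,0]+c*L[:,1],L[:,2]]
def fit(obs,g):
    f=lambda p:np.concatenate([(proj(c,pose(p,L))-uv).ravel() for c,uv,L in obs])
    s=least_squares(f,g,loss='soft_l1'); return s.x,np.round(f(s.x),1)
E
python3 - <<'E'
from h import *
T,S=d['top'],d['side']
def show(n,obs,g):
    for k,o in (('top',obs[:1]),('side',obs[1:]),('both',obs)):
        if o: x,e=fit(o,g); print(n,k,np.round(x,4),e)
a=lambda l:np.array(l)
# tray local x from square(bottom)->round (top): yaw ~ -14deg
L=a([[ .1075,.055,.028],[.1075,-.055,.028],[-.1075,-.055,.028],[-.1075,.055,.028]])
show('tray',[(T,unz([(168,88),(358,132),(262,488),(78,438)],170,195,6),L),(S,unz([(42,247),(198,50),(680,285),(540,512)],210,270,6),L[[0,1,2,3]])],[.55,.25,-.2])
L=a([[-.095,.07,.045],[.095,.07,.045],[.095,-.07,.045],[-.095,-.07,.045]])
show('box',[(T,unz([(92,250),(360,72),(495,268),(225,450)],310,195,6),L),(S,unz([(222,432),(75,158),(372,102),(540,362)],275,125,7),L)],[.55,-.25,-1])
# points
for n,t,s,z in [('recess',(338,142),None,.045)]:
    print(n,plane(T,unz(t,310,195,6),z), plane(S,unz((160,192),275,125,7),z))
print('recess len dir',[plane(T,unz(q,310,195,6),.045) for q in ((313,163),(362,121))])
# long foot
z=.026
print('foot top', plane(T,unz((201,282),170,195,6),z), plane(S,unz((350,288),210,270,6),z))
q=plane(S,unz([(298,283),(318,250),(410,293),(388,328)],210,270,6),z);print('foot top corners side',q.round(4),q.mean(0))
q=plane(T,unz([(182,308),(194,258),(222,262),(210,316)],170,195,6),z);print(q.round(4),q.mean(0))
print('router', plane(T,a([(286,248)]),.152), plane(T,a([(280,220),(292,220),(293,277),(280,277)]),.152))
print('figurine',plane(T,a([(279,170)]),.14))
E
```

```text
tray top [ 0.534   0.2832 -0.2253] [ 1.2  0.1 -0.7 -0.2 -0.3 -0.4  0.1  0.5]
tray side [ 0.536   0.2847 -0.2411] [-1.   0.1  0.1 -0.6  0.7 -0.3  0.1  0.5]
tray both [ 0.5354  0.2842 -0.2362] [ 1.3 -0.4 -0.7 -0.3 -0.9 -0.7 -0.4 -0.1 -0.7  0.2  0.2 -0.6  1.  -0.6
  0.7  0.3]
box top [ 0.5528 -0.2523 -0.979 ] [-0.4 -0.3 -0.3 -0.1  0.4  0.3  0.3  0.1]
box side [ 0.5562 -0.2535 -0.9733] [-0.2  0.  -0.3 -0.1  0.  -0.3  0.6  0.3]
box both [ 0.5547 -0.2527 -0.9767] [-0.3 -0.8 -0.3 -0.6  0.5 -0.3  0.4 -0.4  0.1  0.3  0.2  0.   0.5 -0.
  1.   0.7]
recess [[ 0.62184531 -0.27949299  0.045     ]] [[ 0.62459347 -0.27960082  0.045     ]]
recess len dir [array([[ 0.60928654, -0.264721  ,  0.045     ]]), array([[ 0.6344262 , -0.29371417,  0.045     ]])]
foot top [[0.53577144 0.29325119 0.026     ]] [[0.53630795 0.29379326 0.026     ]]
foot top corners side [[0.5554 0.2974 0.026 ]
 [0.5528 0.2814 0.026 ]
 [0.5145 0.2894 0.026 ]
 [0.5178 0.3061 0.026 ]] [0.53511723 0.29355611 0.026     ]
[[0.5203 0.3039 0.026 ]
 [0.55   0.298  0.026 ]
 [0.5478 0.2813 0.026 ]
 [0.5157 0.2871 0.026 ]] [0.5334343  0.29256399 0.026     ]
router [[ 0.5039564  -0.00109246  0.152     ]] [[ 0.59599426  0.01959922  0.152     ]
 [ 0.59637766 -0.01984437  0.152     ]
 [ 0.41059305 -0.0246189   0.152     ]
 [ 0.41010554  0.01726052  0.152     ]]
figurine [[0.76853024 0.02536152 0.14      ]]
```

```bash
cat >> h.py <<'E'
from scipy.spatial.transform import Rotation as Ro
def state():
    from cell import r
    o=r.observe(); w,x,y,z=o['ee_rot']; M=Ro.from_quat([x,y,z,w]).as_matrix(); return o,M
def plan(xyz,yaw=None):
    """delta in tool axes to reach xyz and have tool z at given world yaw mod pi"""
    o,M=state(); dl=M.T@(np.array(xyz)-o['tcp_pos']); cy=np.arctan2(M[1,2],M[0,2])
    print('t',o['time_s'],'tcp',o['tcp_pos'].round(4),'zyaw',round(np.degrees(cy),2),'tilt x',M[:,0].round(4),'q',o['qpos'].round(3),'open',round(o['opening'],3),'F',o['wrist_force'].round(1))
    # turn about tool x (down): yaw change = -turn
    t='' if yaw is None else round((np.degrees(cy-yaw)+90)%180-90,2)
    print('tool delta mm',(dl*1000).round(1),'turn deg',t)
E
python3 - <<'E'
from h import *
o,M=state();print(M.round(4))
plan([.45,-.2,.28],-.21+np.pi/2)
plan([.535,.2935,.2],-.21+np.pi/2)
plan([.623,-.279,.2],-.977+np.pi/2)
print(plane(d['top'],[(430,245)],.2))
E
```

```text
[[-3.000e-04  9.730e-01  2.308e-01]
 [ 1.800e-03  2.308e-01 -9.730e-01]
 [-1.000e+00  1.000e-04 -1.800e-03]]
t 0.15 tcp [ 0.144  -0.6075  0.2413] zyaw -76.66 tilt x [-3.0e-04  1.8e-03 -1.0e+00] q [-1.408  0.309  1.635 -0.     1.2   -0.07 ] open 1.0 F [0.7 0.5 0.1]
tool delta mm [ -38.1  391.7 -326. ] turn deg 25.37
t 0.15 tcp [ 0.144  -0.6075  0.2413] zyaw -76.66 tilt x [-3.0e-04  1.8e-03 -1.0e+00] q [-1.408  0.309  1.635 -0.     1.2   -0.07 ] open 1.0 F [0.7 0.5 0.1]
tool delta mm [  42.8  588.3 -786.4] turn deg 25.37
t 0.15 tcp [ 0.144  -0.6075  0.2413] zyaw -76.66 tilt x [-3.0e-04  1.8e-03 -1.0e+00] q [-1.408  0.309  1.635 -0.     1.2   -0.07 ] open 1.0 F [0.7 0.5 0.1]
tool delta mm [  41.7  541.8 -209.1] turn deg 69.32
[[ 0.51358255 -0.45375236  0.2       ]]
```

>>> send_rows --increments "0.2 -0.008 0.018 -0.015 0; 0.4 -0.016 0.045 -0.037 0; 0.5 -0.024 0.075 -0.06 0; 0.5 -0.032 0.105 -0.085 0; 0.5 -0.04 0.135 -0.11 0" --newtons 40

```text
time_s: 0.57
tcp_pos: [0.2506, -0.4684, 0.2821]
ee_rot: [0.554, 0.439, 0.555, -0.439]
wrist_force: [0.4, -0.1, -0.3]
opening: 0.503
```

>>> send_rows --increments "0.5 0 0.03 -0.025 0; 0.5 0 0.06 -0.05 0; 0.5 0 0.09 -0.075 0; 0.5 0 0.12 -0.1 0; 0.5 0 0.15 -0.125 0"

```text
time_s: 0.98
tcp_pos: [0.3679, -0.3119, 0.2822]
ee_rot: [0.555, 0.439, 0.555, -0.439]
wrist_force: [0.6, -1.1, -0.6]
opening: 0.5
```

>>> send_rows --increments "0.5 0 0.025 -0.03 0; 0.5 0 0.05 -0.06 0; 0.5 0 0.075 -0.09 0; 0.5 0 0.1 -0.12 0; 0.5 0 0.11 -0.155 0"

```text
time_s: 1.4
tcp_pos: [0.4406, -0.1359, 0.2825]
ee_rot: [0.556, 0.439, 0.554, -0.438]
wrist_force: [0.9, 0.5, 1.0]
opening: 0.504
```

Run:
```python
from h import *
plan([.5,.27,.26],-.21+np.pi/2)
```

```text
t 1.4 tcp [ 0.4406 -0.1359  0.2825] zyaw -76.64 tilt x [ 2.5e-03 -2.0e-04 -1.0e+00] q [-3.940e-01 -5.700e-02  1.961e+00  1.000e-03  1.235e+00  9.430e-01] open 0.504 F [0.9 0.5 1. ]
tool delta mm [  22.6  151.5 -381.2] turn deg 25.4
```

>>> send_rows --increments "0.5 0 0.01 -0.034 3; 0.5 0 0.022 -0.07 6; 0.5 0 0.035 -0.106 9; 0.5 0 0.05 -0.142 12; 0.5 0 0.062 -0.178 15"

```text
time_s: 1.82
tcp_pos: [0.4577, 0.0519, 0.2823]
ee_rot: [0.492, 0.508, 0.492, -0.508]
wrist_force: [0.8, -0.7, -0.2]
opening: 0.499
```

Run:
```python
from h import *
plan([.535,.2935,.23],-.21+np.pi/2)
```

```text
t 1.8167 tcp [0.4577 0.0519 0.2823] zyaw -91.81 tilt x [ 6.e-04  0.e+00 -1.e+00] q [ 0.018 -0.056  1.961  0.     1.237  1.621] open 0.499 F [ 0.8 -0.7 -0.2]
tool delta mm [  52.3   69.6 -243.9] turn deg 10.22
```

>>> send_rows --increments "0.5 0 0.01 -0.036 2; 0.5 0 0.02 -0.072 4; 0.5 0.012 0.03 -0.108 6; 0.5 0.024 0.042 -0.145 8; 0.5 0.036 0.055 -0.18 10.2"

```text
time_s: 2.23
tcp_pos: [0.518, 0.2305, 0.2459]
ee_rot: [0.445, 0.549, 0.445, -0.549]
wrist_force: [0.7, -0.4, 1.0]
opening: 0.497
```

Run:
```python
from h import *
plan([.535,.2935,.2],-.21+np.pi/2)
```

```text
t 2.2333 tcp [0.518  0.2305 0.2459] zyaw -101.92 tilt x [ 4.e-04  2.e-04 -1.e+00] q [0.342 0.193 1.77  0.    1.178 2.121] open 0.497 F [ 0.7 -0.4  1. ]
tool delta mm [ 45.9   3.6 -65.2] turn deg 0.11
```

>>> send_rows --increments "0.5 0.012 0.001 -0.02 0; 0.5 0.024 0.002 -0.04 0; 0.5 0.034 0.003 -0.055 0; 0.5 0.046 0.0036 -0.0652 0.1; 0.5 0.046 0.0036 -0.0652 0.1"

```text
time_s: 2.65
tcp_pos: [0.5333, 0.2925, 0.197]
ee_rot: [-0.445, -0.547, -0.446, 0.551]
wrist_force: [-0.8, -1.6, -1.3]
opening: 0.496
```

Run:
```python
from h import *
from cell import r
import cv2
c=r.capture("wrist");pickle.dump(c,open('c1.pkl','wb'))
cv2.imwrite("pics/w1.png",cv2.cvtColor(c["frame"],cv2.COLOR_RGB2BGR))
plan([.535,.2935,.2],-.21+np.pi/2)
```

```text
t 2.7 tcp [0.5335 0.2915 0.1982] zyaw -101.87 tilt x [-0.004 -0.002 -1.   ] q [ 0.428  0.322  1.71  -0.     1.114  2.207] open 0.498 F [ 0.  -0.6  0. ]
tool delta mm [-1.9  1.  -2.3] turn deg 0.16
```

View pics/w1.png

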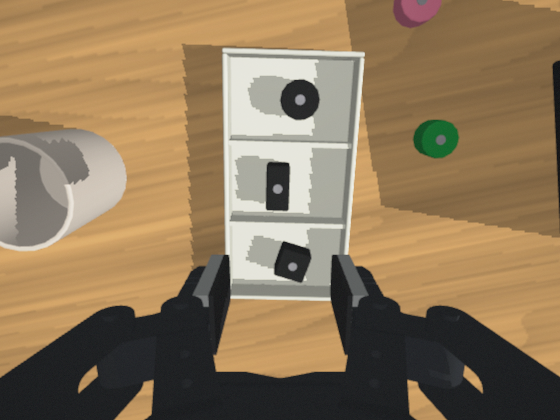

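```bash
cat >> h.py <<'E'
import cv2
from scipy.optimize import minimize
def iou_fit(c,mask,verts,g,S=8,win=None):
    u0,v0,u1,v1=win
    big=cv2.resize(mask[v0:v1,u0:u1].astype(np.uint8)*255,None,fx=S,fy=S,interpolation=cv2.INTER_LINEAR)>127
    def f(p):
        q=proj(c,pose(p,verts)); q=((q-[u0,v0]+.5)*S-.5)
        h=cv2.convexHull(np.round(q*16).astype(np.int32)); m=np.zeros(big.shape,np.uint8); cv2.fillConvexPoly(m,h,1,cv2.LINE_8,4)
        m=m>0; return 1-(m&big).sum()/(m|big).sum()
    best=None
    for dy in (-.1,0,.1):
        s0=np.array([g+np.array(x) for x in ([0,0,dy],[.006,0,dy],[0,.006,dy],[0,0,dy+.12])])
        s=minimize(f,s0[0],method='Nelder-Mead',options=dict(initial_simplex=s0,xatol=1e-4,fatol=1e-4))
        if best is None or s.fun<best.fun: best=s
    return best.x,best.fun
def bv(lx,ly,z0,z1): return np.array([[a*lx/2,b*ly/2,z] for a in(-1,1) for b in(-1,1) for z in(z0,z1)])
E
python3 - <<'E'
from h import *
c=pickle.load(open('c1.pkl','rb'))
g=c['frame'].max(2)
win=(255,150,305,222)
m=np.zeros(g.shape,bool);m[win[1]:win[3],win[0]:win[2]]=(g<75)[win[1]:win[3],win[0]:win[2]]
m=cv2.morphologyEx(m.astype(np.uint8),cv2.MORPH_CLOSE,np.ones((7,7)))>0
print(m.sum(),iou_fit(c,m,bv(.04,.02,.004,.026),np.array([.535,.2935,-.21]),win=win))
for n,win,th in(('side',(255,305,285,335),75),('top',(196,230,212,255),75)):
    c=d[n];g=c['frame'].max(2);m=np.zeros(g.shape,bool);m[win[1]:win[3],win[0]:win[2]]=(g<th)[win[1]:win[3],win[0]:win[2]]
    m=cv2.morphologyEx(m.astype(np.uint8),cv2.MORPH_CLOSE,np.ones((5,5)))>0
    print(n,m.sum(),iou_fit(c,m,bv(.04,.02,.004,.026),np.array([.535,.2935,-.21]),win=win))
E
```

```text
965 (array([ 0.53536778,  0.2943014 , -0.2171713 ]), np.float64(0.175290771428953))
side 222 (array([ 0.5360285 ,  0.29369152, -0.22119354]), np.float64(0.11571793752727721))
top 48 (array([ 0.53538452,  0.29447677, -0.48492221]), np.float64(0.40231690555664634))
```

Run:
```python
from h import *
c=pickle.load(open('c1.pkl','rb'))
im=c['frame'][140:240,230:330].copy();im=cv2.resize(im,None,fx=6,fy=6,interpolation=cv2.INTER_NEAREST)
for z,col in((.004,(255,0,0)),(.026,(0,255,0))):
    q=proj(c,pose([.5355,.294,-.217],np.array([[.02,.01,z],[.02,-.01,z],[-.02,-.01,z],[-.02,.01,z]])))
    cv2.polylines(im,[np.int32((q-[230,140]+.5)*6)],True,col,1)
cv2.imwrite('pics/ov1.png',im[...,::-1])
```

```text
(no output)
```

View pics/ov1.png

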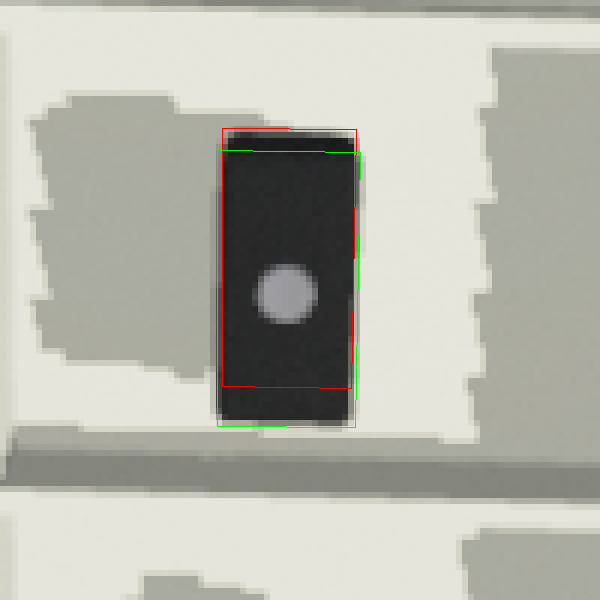

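Run:
```python
from h import *
plan([.535,.294,.06],-.217+np.pi/2)
```

```text
t 2.7 tcp [0.5335 0.2915 0.1982] zyaw -101.87 tilt x [-0.004 -0.002 -1.   ] q [ 0.428  0.322  1.71  -0.     1.114  2.207] open 0.498 F [ 0.  -0.6  0. ]
tool delta mm [138.1   1.4  -3.2] turn deg 0.56
```

>>> send_rows --increments "0.5 0.02 0 -0.0005 0.5; 0.5 0.05 0 -0.0005 0.5; 0.5 0.08 0 -0.0005 0.5; 0.5 0.11 0 -0.0005 0.5; 0.5 0.13 0 -0.0005 0.5"

```text
time_s: 3.12
tcp_pos: [0.5338, 0.2902, 0.0684]
ee_rot: [-0.442, -0.55, -0.443, 0.552]
wrist_force: [0.2, -0.1, -0.9]
opening: 0.503
```

>>> send_rows --increments "0.5 0 0 0 0; 0.5 0 0 0 0; 0.5 0 0 0 0; 0.5 0 0 0 0; 0.5 0 0 0 0"

```text
time_s: 3.53
tcp_pos: [0.5368, 0.2925, 0.0728]
ee_rot: [0.443, 0.553, 0.442, -0.55]
wrist_force: [0.3, -0.0, -0.3]
opening: 0.499
```

Run:
```python
from h import *
plan([.535,.294,.0185],-.217+np.pi/2)
```

```text
t 3.5333 tcp [0.5368 0.2925 0.0728] zyaw -102.47 tilt x [ 0.0039  0.0017 -1.    ] q [ 0.428  0.484  1.773 -0.     0.88   2.216] open 0.499 F [ 0.3 -0.  -0.3]
tool delta mm [54.3 -2.2 -1. ] turn deg -0.03
```

>>> send_rows --increments "0.5 0.01 -0.001 -0.0005 0; 0.5 0.022 -0.001 -0.001 0; 0.5 0.034 -0.001 -0.001 0; 0.5 0.04 -0.001 -0.001 0; 0.5 0.04 -0.001 -0.001 0"

```text
time_s: 3.95
tcp_pos: [0.5318, 0.292, 0.0271]
ee_rot: [-0.442, -0.549, -0.443, 0.553]
wrist_force: [-1.3, -0.4, 0.0]
opening: 0.503
```

Run:
```python
from h import *
from cell import r
for i in range(4):
    c=r.capture("wrist")
    plan([.535,.294,.0185],-.217+np.pi/2)
cv2.imwrite("pics/w2.png",cv2.cvtColor(c["frame"],cv2.COLOR_RGB2BGR))
```

```text
t 4.0 tcp [0.5326 0.2924 0.0281] zyaw -102.45 tilt x [-0.0037 -0.0017 -1.    ] q [ 0.43   0.551  1.783 -0.     0.811  2.219] open 0.499 F [ 0.5  0.  -0. ]
tool delta mm [ 9.6  2.  -2.1] turn deg -0.02
t 4.05 tcp [0.5335 0.2927 0.0291] zyaw -102.46 tilt x [-2.e-03 -9.e-04 -1.e+00] q [ 0.43   0.55   1.782 -0.     0.811  2.219] open 0.503 F [-0.2  0.3  0.4]
tool delta mm [10.6  1.2 -1.6] turn deg -0.03
t 4.1 tcp [0.5342 0.293  0.0298] zyaw -102.46 tilt x [-5.e-04 -2.e-04 -1.e+00] q [ 0.43   0.549  1.782 -0.     0.811  2.219] open 0.498 F [ 0.9 -1.1 -0.6]
tool delta mm [11.3  0.6 -1.2] turn deg -0.03
t 4.15 tcp [0.5345 0.2932 0.0303] zyaw -102.46 tilt x [ 3.e-04  1.e-04 -1.e+00] q [ 0.43   0.549  1.781 -0.     0.811  2.219] open 0.5 F [ 0.1  0.1 -0.5]
tool delta mm [11.8  0.3 -0.9] turn deg -0.03
```

View pics/w2.png

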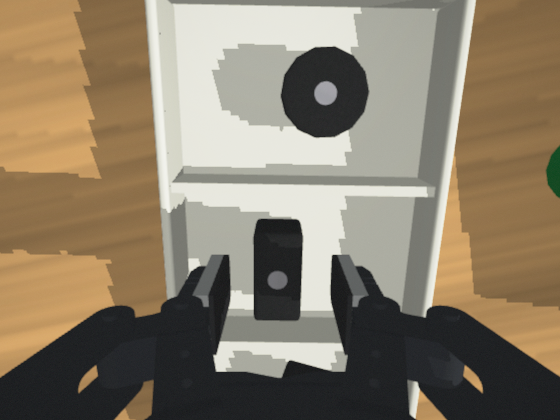

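>>> send_rows --increments "0.5 0.004 0 -0.0008 0; 0.5 0.008 0 -0.0008 0; 0.5 0.012 0 -0.0008 0; 0.5 0.012 0 -0.0008 0; 0.5 0.012 0 -0.0008 0"

```text
time_s: 4.57
tcp_pos: [0.534, 0.2937, 0.0178]
ee_rot: [-0.443, -0.551, -0.443, 0.552]
wrist_force: [0.8, -0.0, 0.2]
opening: 0.501
```

>>> send_rows --increments "0.6 0 0 0 0; 0.68 0 0 0 0; 0.74 0 0 0 0; 0.8 0 0 0 0; 0.9 0 0 0 0" --newtons 40

```text
time_s: 4.98
tcp_pos: [0.5348, 0.294, 0.0186]
ee_rot: [0.443, 0.552, 0.443, -0.551]
wrist_force: [-0.3, 0.3, 1.2]
opening: 0.224
```

>>> send_rows --increments "1 0 0 0 0; 1 0 0 0 0; 1 0 0 0 0; 1 0 0 0 0; 1 0 0 0 0" --newtons 40

```text
time_s: 5.4
tcp_pos: [0.5348, 0.294, 0.0187]
ee_rot: [0.443, 0.552, 0.443, -0.551]
wrist_force: [1.0, 0.5, 2.9]
opening: 0.225
```

Run:
```python
from h import *
from cell import r
c=r.capture("wrist")
plan([.535,.294,.0185],-.217+np.pi/2)
cv2.imwrite("pics/w3.png",cv2.cvtColor(c["frame"],cv2.COLOR_RGB2BGR))
pickle.dump(c,open('c3.pkl','wb'))
```

```text
t 5.45 tcp [0.5348 0.294  0.0187] zyaw -102.46 tilt x [ 8.e-04  4.e-04 -1.e+00] q [0.431 0.568 1.781 0.    0.792 2.22 ] open 0.222 F [-0.5  0.3  3.1]
tool delta mm [ 0.2  0.2 -0. ] turn deg -0.03
```

View pics/w3.png

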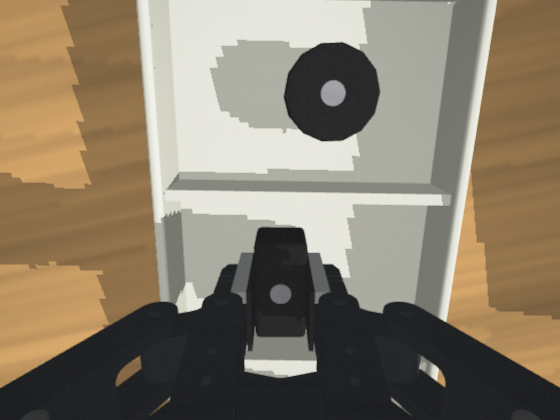

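>>> send_rows --increments "1 -0.005 0 0 0; 1 -0.015 0 0 0; 1 -0.03 0 0 0; 1 -0.05 0 0 0; 1 -0.075 0 0 0" --newtons 40

```text
time_s: 5.87
tcp_pos: [0.5326, 0.293, 0.0927]
ee_rot: [-0.442, -0.55, -0.443, 0.553]
wrist_force: [0.4, 0.9, -0.6]
opening: 0.223
```

>>> send_rows --increments "1 -0.03 0 0 0; 1 -0.06 0 0 0; 1 -0.09 0 0 0; 1 -0.12 0 0 0; 1 -0.145 0 0 0"

```text
time_s: 6.28
tcp_pos: [0.5344, 0.2939, 0.2412]
ee_rot: [0.443, 0.552, 0.443, -0.551]
wrist_force: [0.4, 1.1, -0.2]
opening: 0.225
```

Run:
```python
from h import *
from cell import r
c=r.capture("wrist")
cv2.imwrite("pics/w4.png",cv2.cvtColor(c["frame"],cv2.COLOR_RGB2BGR))
c=r.capture("side");pickle.dump(c,open('s4.pkl','wb'))
cv2.imwrite("pics/s4.png",cv2.cvtColor(c["frame"],cv2.COLOR_RGB2BGR))
plan([.52,.1,.24],-.6+np.pi/2)
```

```text
t 6.3833 tcp [0.5375 0.2953 0.2449] zyaw -102.46 tilt x [ 0.0103  0.0048 -0.9999] q [0.431 0.277 1.669 0.    1.185 2.22 ] open 0.223 F [ 0.5 -0.   0.4]
tool delta mm [  3.8  25.  194.5] turn deg 21.92
```

View pics/w4.png

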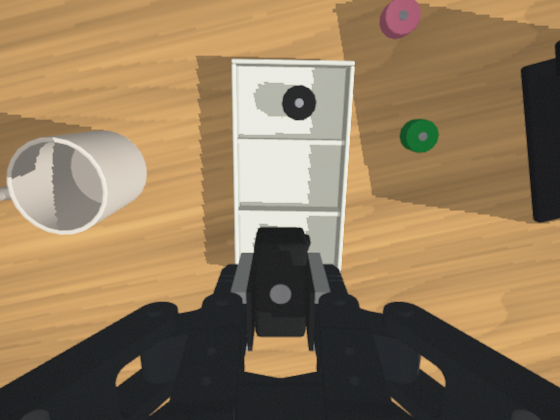

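View pics/s4.png

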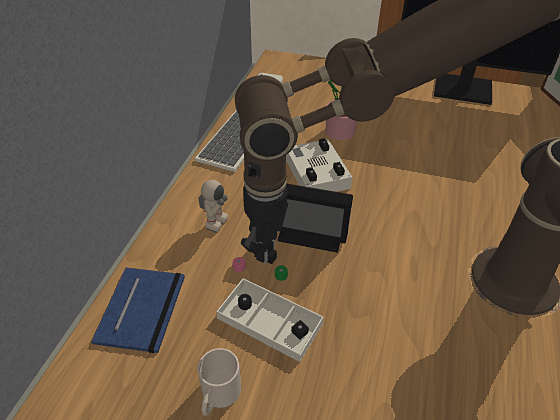

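>>> send_rows --increments "1 0 0.003 0.015 1; 1 0 0.008 0.045 3; 1 0 0.014 0.08 6; 1 0 0.02 0.115 9; 1 0 0.025 0.15 12"

```text
time_s: 6.8
tcp_pos: [0.5242, 0.1396, 0.2358]
ee_rot: [-0.382, -0.593, -0.382, 0.597]
wrist_force: [0.2, 0.3, -0.0]
opening: 0.226
```

Run:
```python
from h import *
plan([.515,-.01,.24],-.977+np.pi/2)
```

```text
t 6.8 tcp [0.5242 0.1396 0.2358] zyaw -114.59 tilt x [-0.0046 -0.0015 -1.    ] q [ 1.800e-01  1.590e-01  1.832e+00 -1.000e-03  1.156e+00  2.181e+00] open 0.226 F [ 0.2  0.3 -0. ]
tool delta mm [ -3.9  53.9 139.8] turn deg 31.39
```

>>> send_rows --increments "1 -0.003 0.011 0.028 3; 1 -0.003 0.022 0.056 6; 1 -0.003 0.033 0.084 9; 1 -0.003 0.044 0.112 12; 1 -0.003 0.054 0.14 15"

```text
time_s: 7.22
tcp_pos: [0.5152, -0.0099, 0.239]
ee_rot: [-0.3, -0.639, -0.301, 0.641]
wrist_force: [0.7, 0.4, -0.6]
opening: 0.224
```

Run:
```python
from h import *
plan([.56,-.16,.24],-.977+np.pi/2)
```

```text
t 7.2167 tcp [ 0.5152 -0.0099  0.239 ] zyaw -129.66 tilt x [-0.0045 -0.     -1.    ] q [-1.030e-01  1.020e-01  1.889e+00 -1.000e-03  1.155e+00  2.160e+00] open 0.224 F [ 0.7  0.4 -0.6]
tool delta mm [ -1.2 130.3  87. ] turn deg 16.32
```

>>> send_rows --increments "1 0 0.025 0.018 3; 1 0 0.051 0.035 6; 1 0 0.077 0.052 9; 1 0 0.103 0.07 12; 1 0 0.13 0.087 15"

```text
time_s: 7.63
tcp_pos: [0.5604, -0.1592, 0.2388]
ee_rot: [-0.214, -0.672, -0.216, 0.675]
wrist_force: [-0.2, 0.6, -0.3]
opening: 0.224
```

Run:
```python
from h import *
plan([.623,-.279,.20],-.977+np.pi/2)
```

```text
t 7.6333 tcp [ 0.5604 -0.1592  0.2388] zyaw -144.67 tilt x [-0.005   0.0014 -1.    ] q [-0.351  0.234  1.736 -0.     1.177  2.174] open 0.224 F [-0.2  0.6 -0.3]
tool delta mm [ 38.3 134.   18.1] turn deg 1.31
```

>>> send_rows --increments "1 0 0.02 0.005 1.3; 1 0 0.04 0.01 1.3; 1 0 0.05 0.015 1.3; 1 0 0.05 0.018 1.3; 1 0 0.05 0.018 1.3"

```text
time_s: 8.05
tcp_pos: [0.5752, -0.2088, 0.2396]
ee_rot: [-0.207, -0.675, -0.209, 0.677]
wrist_force: [0.2, 0.1, -0.6]
opening: 0.221
```

Run:
```python
from h import *
from cell import r
for i in range(5): c=r.capture("wrist")
pickle.dump(c,open('c5.pkl','wb'))
cv2.imwrite("pics/w5.png",cv2.cvtColor(c["frame"],cv2.COLOR_RGB2BGR))
plan([.623,-.279,.20],-.977+np.pi/2)
```

```text
t 8.3 tcp [ 0.5768 -0.2076  0.2413] zyaw -145.69 tilt x [-3.e-04  4.e-04 -1.e+00] q [-0.417  0.286  1.664  0.     1.192  2.126] open 0.221 F [-0.4  0.6 -0.2]
tool delta mm [41.3 85.1  2.1] turn deg 0.29
```

View pics/w5.png

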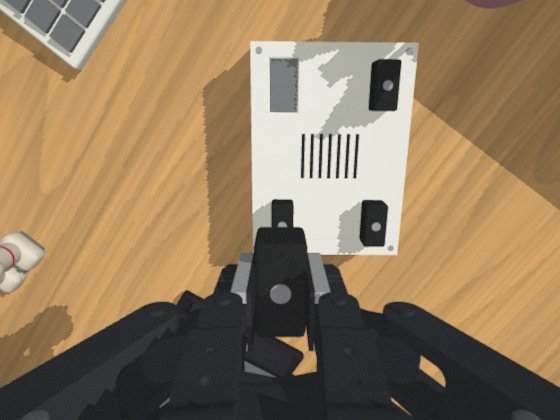

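Run:
```python
from h import *
c=pickle.load(open('c5.pkl','rb'))
f=c['frame']
im=cv2.resize(f[30:270,230:430],None,fx=2.5,fy=2.5,interpolation=cv2.INTER_CUBIC);cv2.imwrite('pics/z5.png',im[...,::-1])
im=cv2.resize(f[40:130,240:320],None,fx=6,fy=6,interpolation=cv2.INTER_NEAREST);cv2.imwrite('pics/z5r.png',im[...,::-1])
im=cv2.resize(f[190:370,210:350],None,fx=3,fy=3,interpolation=cv2.INTER_NEAREST)
im=np.clip(im.astype(float)*2.5,0,255).astype(np.uint8);cv2.imwrite('pics/z5f.png',im[...,::-1])
```

```text
(no output)
```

View pics/z5.png

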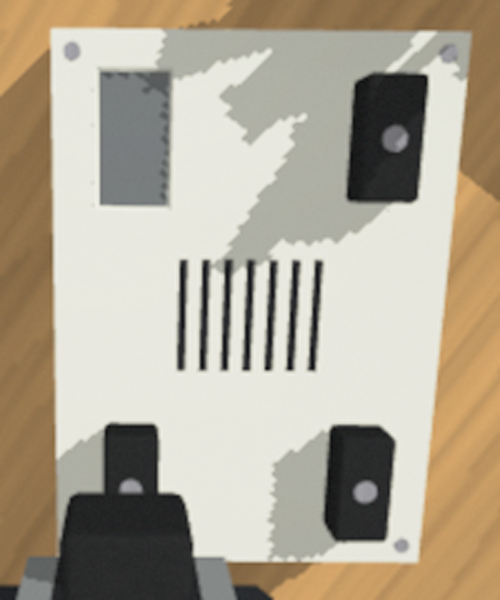

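View pics/z5r.png

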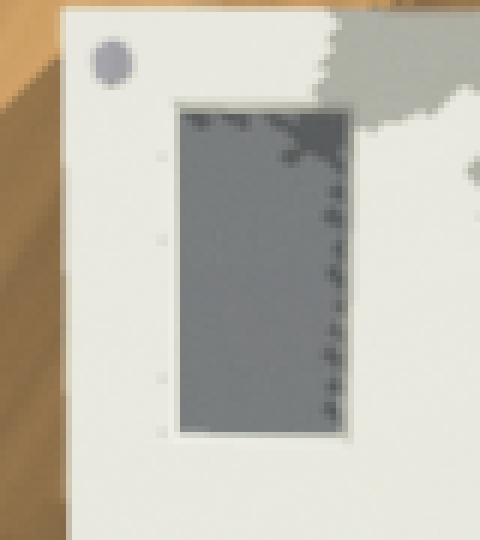

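View pics/z5f.png

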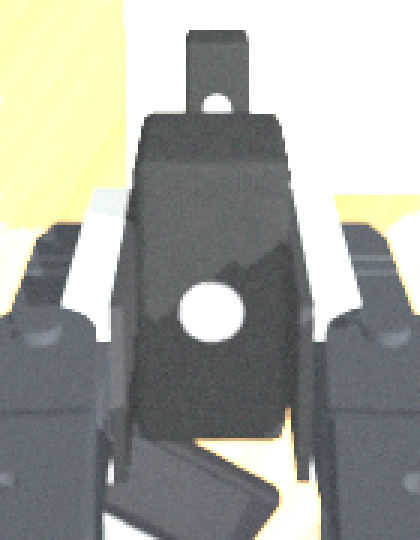

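Run:
```python
from h import *
c=pickle.load(open('c5.pkl','rb'))
B=lambda p:unz(p,240,40,6)
Lr=np.array([[.082,.054,.045],[.082,.03,.045],[.038,.03,.045],[.038,.054,.045]])
uvr=B([(178,103),(352,105),(349,437),(178,435)])
Lb=np.array([[.095,.07,.045],[.095,-.07,.045],[-.095,-.07,.045]])
uvb=unz([(51,28),(472,32),(418,562)],230,30,2.5)
g=[.5547,-.2527,-.977]
for o in ([(c,uvr,Lr)],[(c,uvb,Lb)],[(c,uvr,Lr),(c,uvb,Lb)]):
    x,e=fit(o,g);rc=pose(x,np.array([[.06,.042,.045]]))[0];print(x.round(4),e,'recess',rc.round(4))
q=plane(c,uvr,.045);print('recess direct',q.mean(0).round(4),'L',np.linalg.norm(q[0]-q[3]),np.linalg.norm(q[1]-q[2]),'W',np.linalg.norm(q[0]-q[1]))
tcp=np.array([.5768,-.2076,.2413]); zt=tcp[2]+.0073; zb=tcp[2]-.0147
q=plane(c,unz([(138,163),(292,163),(288,437),(137,437)],210,190,3),zt)
print(q.round(4),'foot c',q.mean(0).round(4),'L',np.linalg.norm(q[0]-q[3]),'W',np.linalg.norm(q[0]-q[1]))
q2=plane(c,unz([(148,113),(278,113)],210,190,3),zb);print('front bottom',q2.round(4),np.linalg.norm(q2[0]-q2[1]))
zy=np.radians(-145.69);ty=np.array([np.cos(zy+np.pi/2),np.sin(zy+np.pi/2)]);tz=np.array([np.cos(zy),np.sin(zy)])
for p in list(q)+[q.mean(0)]+list(q2): print('rel tool y,z',(1000*np.array([(p[:2]-tcp[:2])@ty,(p[:2]-tcp[:2])@tz])).round(1))
```

```text
[ 0.555  -0.2547 -0.9754] [ 0.3  0.6 -0.2  0.4 -0.6 -0.7  0.5 -0.5] recess [ 0.6234 -0.2808  0.045 ]
[ 0.555  -0.2539 -0.9793] [ 0.1  0.  -0.  -0.1 -0.   0.1] recess [ 0.6233 -0.2803  0.045 ]
[ 0.5551 -0.2541 -0.9802] [ 0.3  0.8 -0.2  0.8 -0.8 -0.4  0.2 -0.3  0.2 -0.3  0.1 -0.3 -0.1 -0. ] recess [ 0.6234 -0.2806  0.045 ]
recess direct [ 0.6234 -0.2808  0.045 ] L 0.04490411183614739 0.044926056461969226 W 0.02436550607452377
[[ 0.5957 -0.2189  0.2486]
 [ 0.5803 -0.2295  0.2486]
 [ 0.5584 -0.1979  0.2486]
 [ 0.5748 -0.1868  0.2486]] foot c [ 0.5773 -0.2083  0.2486] L 0.03835689832491667 W 0.018743525956150774
front bottom [[ 0.5952 -0.2181  0.2266]
 [ 0.58   -0.2285  0.2266]] 0.018386212426307377
rel tool y,z [20.  -9.3]
rel tool y,z [20.   9.5]
rel tool y,z [-18.3   9.7]
rel tool y,z [-18.3 -10.1]
rel tool y,z [ 0.8 -0. ]
rel tool y,z [19.1 -9.3]
rel tool y,z [19.1  9.1]
```

Run:
```python
from h import *
plan([.623,-.2798,.15],-.979+np.pi/2)
```

```text
t 8.3 tcp [ 0.5768 -0.2076  0.2413] zyaw -145.69 tilt x [-3.e-04  4.e-04 -1.e+00] q [-0.417  0.286  1.664  0.     1.192  2.126] open 0.221 F [-0.4  0.6 -0.2]
tool delta mm [91.3 85.7  2.6] turn deg 0.41
```

>>> send_rows --increments "1 0 0.01 0.0026 0.4; 1 0 0.025 0.0026 0.4; 1 0 0.045 0.0026 0.4; 1 0 0.065 0.0026 0.4; 1 0 0.0857 0.0026 0.4"

```text
time_s: 8.72
tcp_pos: [0.624, -0.2818, 0.2416]
ee_rot: [0.206, 0.677, 0.206, -0.676]
wrist_force: [-1.2, -0.1, -0.1]
opening: 0.224
```

>>> send_rows --increments "1 0.01 0 0 0; 1 0.03 0 0 0; 1 0.055 0 0 0; 1 0.075 0 0 0; 1 0.09 0 0 0"

```text
time_s: 9.13
tcp_pos: [0.6219, -0.2801, 0.1485]
ee_rot: [-0.205, -0.676, -0.207, 0.677]
wrist_force: [-0.1, 0.1, -1.1]
opening: 0.221
```

>>> send_rows --increments "1 0.008 0 0 0; 1 0.02 0 0 0; 1 0.03 0 0 0; 1 0.03 0 0 0; 1 0.03 0 0 0"

```text
time_s: 9.55
tcp_pos: [0.6232, -0.281, 0.121]
ee_rot: [-0.206, -0.676, -0.206, 0.677]
wrist_force: [0.1, -0.8, -0.6]
opening: 0.223
```

Run:
```python
from h import *
from cell import r
for i in range(4): c=r.capture("wrist")
cv2.imwrite("pics/w6.png",cv2.cvtColor(c["frame"],cv2.COLOR_RGB2BGR))
c=r.capture("side");cv2.imwrite("pics/s6.png",cv2.cvtColor(c["frame"],cv2.COLOR_RGB2BGR))
plan([.623,-.2798,.0697],-.979+np.pi/2)
```

```text
t 9.8 tcp [ 0.624  -0.2815  0.1225] zyaw -146.16 tilt x [ 0.0019 -0.001  -1.    ] q [-0.487  0.54   1.564  0.     1.036  2.064] open 0.223 F [-0.3 -1.3 -0. ]
tool delta mm [52.8 -2.  -0.1] turn deg -0.07
```

View pics/w6.png

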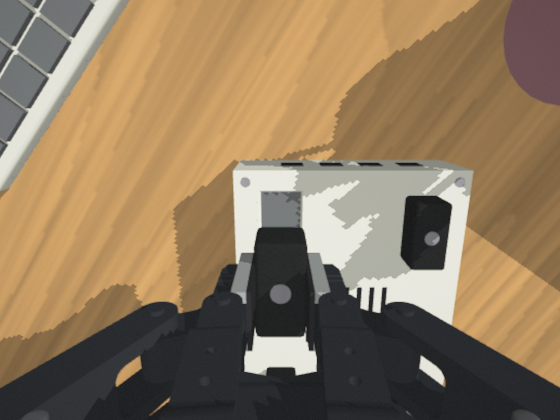

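View pics/s6.png

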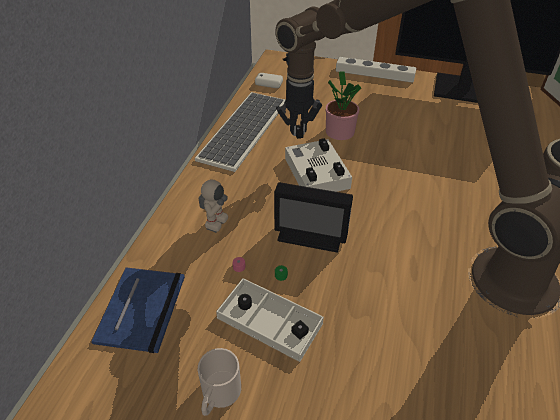

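>>> send_rows --increments "1 0.008 -0.001 0 0; 1 0.018 -0.0015 0 0; 1 0.028 -0.0015 0 0; 1 0.037 -0.0015 0 0; 1 0.043 -0.0015 0 0"

```text
time_s: 10.22
tcp_pos: [0.621, -0.2791, 0.0757]
ee_rot: [-0.205, -0.676, -0.207, 0.677]
wrist_force: [-0.7, 0.2, -0.2]
opening: 0.225
```

>>> send_rows --increments "1 0 0 0 0; 1 0 0 0 0; 1 0 0 0 0; 1 0 0 0 0; 1 0 0 0 0"

```text
time_s: 10.63
tcp_pos: [0.623, -0.2801, 0.0791]
ee_rot: [0.206, 0.677, 0.205, -0.676]
wrist_force: [0.6, -0.0, -0.5]
opening: 0.222
```

Run:
```python
from h import *
from cell import r
for i in range(6): c=r.capture("wrist")
pickle.dump(c,open('c7.pkl','wb'))
cv2.imwrite("pics/w7.png",cv2.cvtColor(c["frame"],cv2.COLOR_RGB2BGR))
c=r.capture("side");pickle.dump(c,open('s7.pkl','wb'));cv2.imwrite("pics/s7.png",cv2.resize(c["frame"][80:200,250:370,::-1],None,fx=5,fy=5,interpolation=cv2.INTER_CUBIC))
plan([.623,-.2798,.0697],-.979+np.pi/2)
```

```text
t 10.9833 tcp [ 0.6224 -0.2799  0.0784] zyaw -146.16 tilt x [ 2.e-04 -1.e-04 -1.e+00] q [-0.486  0.592  1.584  0.     0.965  2.065] open 0.219 F [-1.  -0.4 -0.4]
tool delta mm [ 8.7  0.3 -0.5] turn deg -0.07
```

View pics/w7.png

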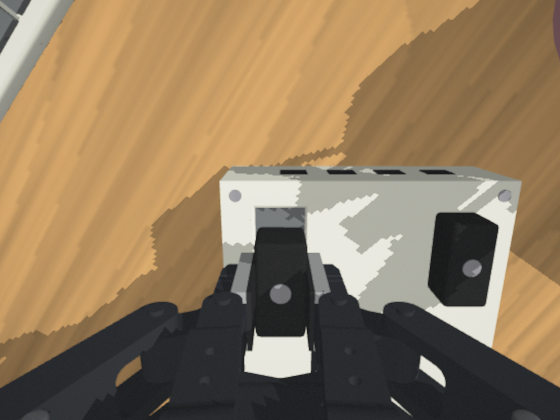

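View pics/s7.png

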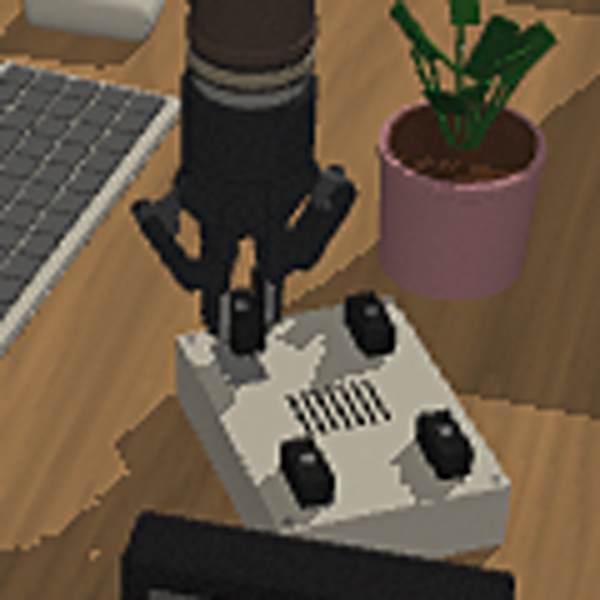

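Run:
```python
from h import *
c=pickle.load(open('c7.pkl','rb'))
x0,y0,x1,y1=205,165,345,350;S=4
im=cv2.resize(c['frame'][y0:y1,x0:x1],None,fx=S,fy=S,interpolation=cv2.INTER_NEAREST)
im=np.clip(im.astype(float)*1.6,0,255).astype(np.uint8)[:600]
dr=lambda P,col:cv2.polylines(im,[np.int32((proj(c,P)-[x0,y0]+.5)*S)],True,col,1)
R=lambda lx,ly,z:np.array([[lx,ly,z],[lx,-ly,z],[-lx,-ly,z],[-lx,ly,z]])
rp=[.6233,-.2804,-.979]; dr(pose(rp,R(.022,.012,.045)),(255,0,0))
fp=[.6224+.5635*.0005,-.2799-.826*.0005,np.radians(-56.16)]
dr(pose(fp,R(.02,.01,.0784+.0073)),(0,255,0)); dr(pose(fp,R(.02,.01,.0784-.0147)),(0,255,255))
cv2.imwrite('pics/ov7.png',im[...,::-1])
```

```text
(no output)
```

View pics/ov7.png

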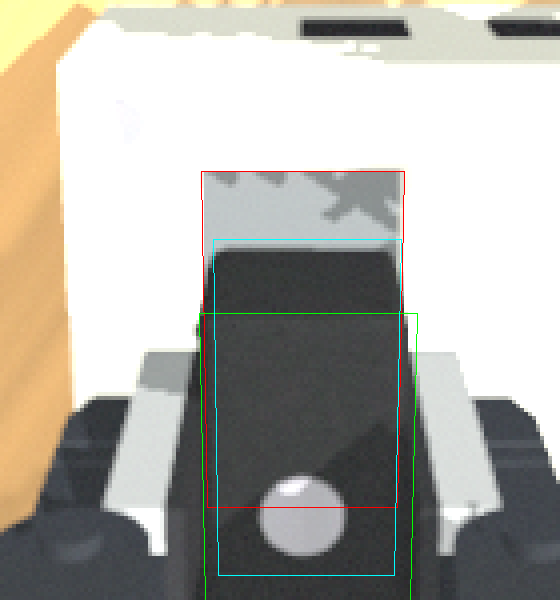

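>>> send_rows --increments "1 0.002 0.0003 0 0; 1 0.004 0.0003 0 0; 1 0.006 0.0003 0 0; 1 0.0075 0.0003 0 0; 1 0.0085 0.0003 0 0"

```text
time_s: 11.4
tcp_pos: [0.6223, -0.28, 0.0692]
ee_rot: [-0.206, -0.676, -0.206, 0.677]
wrist_force: [0.5, -0.1, -0.1]
opening: 0.222
```

>>> send_rows --increments "1 0 0 0 0; 1 0 0 0 0; 1 0 0 0 0; 1 0 0 0 0; 1 0 0 0 0"

```text
time_s: 11.82
tcp_pos: [0.6227, -0.2801, 0.0699]
ee_rot: [0.206, 0.677, 0.206, -0.676]
wrist_force: [-0.3, -0.5, -0.6]
opening: 0.224
```

>>> send_rows --increments "1 0 0 0 0; 1 0 0 0 0; 1 0 0 0 0; 1 0 0 0 0; 1 0 0 0 0"

```text
time_s: 12.23
tcp_pos: [0.6226, -0.2801, 0.0698]
ee_rot: [0.206, 0.677, 0.206, -0.676]
wrist_force: [0.2, -0.8, 0.4]
opening: 0.224
```

Run:
```python
from h import *
from cell import r
c=r.capture("wrist")
pickle.dump(c,open('c8.pkl','wb'))
o,M=state();t=o['tcp_pos']
plan([.623,-.2798,.0697],-.979+np.pi/2); print(np.abs(o['joint_vel']).max())
s=r.capture("side");cv2.imwrite("pics/s8.png",cv2.resize(s["frame"][80:200,250:370,::-1],None,fx=5,fy=5,interpolation=cv2.INTER_CUBIC))
tp=r.capture("top");cv2.imwrite("pics/t8.png",tp["frame"][...,::-1])
x0,y0,x1,y1=205,165,345,350;S=4
im=cv2.resize(c['frame'][y0:y1,x0:x1],None,fx=S,fy=S,interpolation=cv2.INTER_NEAREST)
im=np.clip(im.astype(float)*1.6,0,255).astype(np.uint8)[:600]
dr=lambda P,col:cv2.polylines(im,[np.int32((proj(c,P)-[x0,y0]+.5)*S)],True,col,1)
R=lambda lx,ly,z:np.array([[lx,ly,z],[lx,-ly,z],[-lx,-ly,z],[-lx,ly,z]])
rp=[.6233,-.2804,-.979]; dr(pose(rp,R(.022,.012,.045)),(255,0,0))
fp=[t[0],t[1],np.radians(-56.16)]
dr(pose(fp,R(.02,.01,t[2]+.0073)),(0,255,0)); dr(pose(fp,R(.02,.01,t[2]-.0147)),(0,255,255))
cv2.imwrite('pics/ov8.png',im[...,::-1])
```

```text
t 12.2833 tcp [ 0.6226 -0.2801  0.0698] zyaw -146.16 tilt x [ 0. -0. -1.] q [-0.487  0.604  1.586  0.     0.952  2.064] open 0.225 F [-0.5 -0.5 -1.2]
tool delta mm [ 0.1  0.  -0.5] turn deg -0.07
0.001960458353607041
```

View pics/ov8.png

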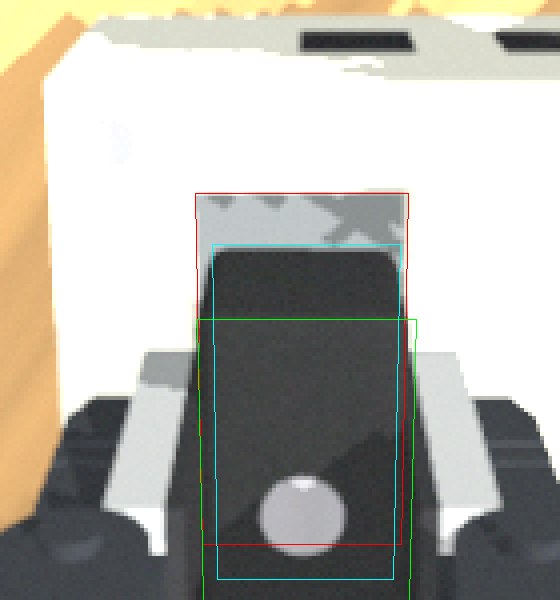

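View pics/s8.png

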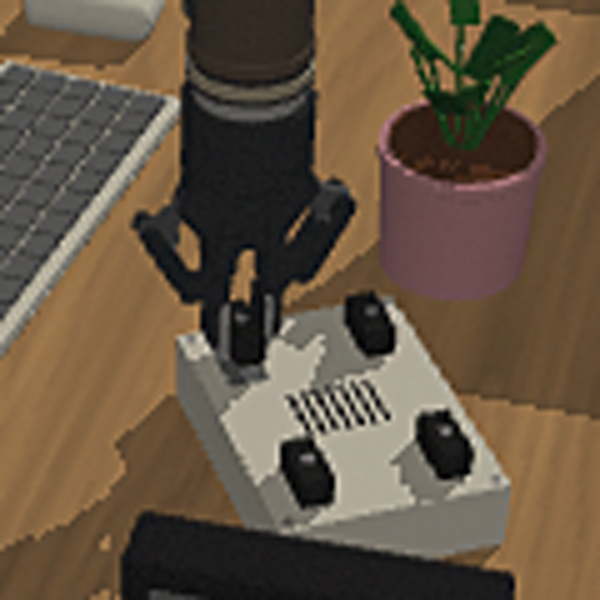

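View pics/t8.png

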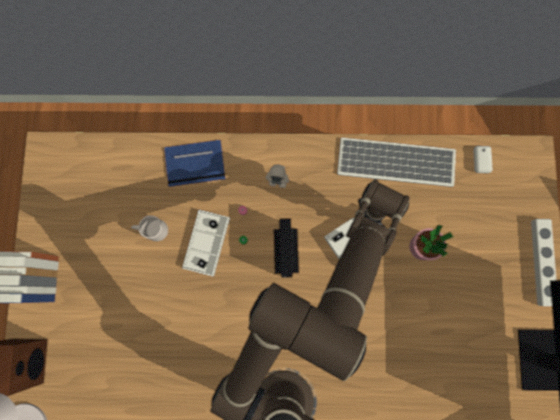

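Run:
```python
from cell import r
print(r.finish_job())
```

```text
the job is handed in; nothing more can be done
None
```

I took the long rubber foot from the middle compartment and carried it over the top of the router with about 7 cm of clearance. It is now held, still gripped at 40 N, over the empty recess, and I handed the job in after about 12 s of the 51 s allowed.

**Height and level:** the TCP is at (0.6226, -0.2801, 0.0698). That puts the underside about 55 mm above the desk, so there is about 10 mm of air. The tool reads level, and the arm is still apart from joint speeds of about 0.002 rad/s, close to the noise.

**Line and centring:** the foot is within about 0.1° of the recess direction and within about 0.5 mm sideways.

**Lengthwise offset:** my checks disagree slightly here. The wrist picture puts the foot between about 0 and 1.3 mm short of centre. The first side and top pictures put the recess about 2 mm off the wrist reading, mostly in y and within the camera calibration. I did not correct for this.

**Rest of the scene:** the last top and side pictures show the round and square feet still in the tray. The box, router, plant, figurine and mug looked unmoved by eye. Wrist force stayed near zero, with a peak of about 3 N while gripping, so there was no sign of contact with the box.

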